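Draw the spring tester's rod out to the set pointer and hold

TASK

The small carton stands in the way of the spring tester's pull rod: first move it off the rod's path and leave it standing upright on the bench, well to one side. Then pull the rod out by its upright handle, against its inner spring, until the needle in the slot is level with the pointer clamped on the housing, and finish while still holding it steady there, because it springs back if let go. Leave the grease tin, the oil can and the caliper where they are.

Things in the scene. Friction and masses are not known exactly. Their poses are not given: they have to be found in the camera images.
- tester: spring tester (fixed): grey box housing 165 x 50 mm, 56 mm high, on a 215 x 100 x 8 mm plate reaching 20 mm in front of it. Origin on the bench under the middle of the housing's front face (towards the robot); x points back along the housing, y left, z up. The rod slides out along -x; its path is the strip straight ahead of the housing, some 60 mm wide and up to 190 mm long.
- rod (a joint): how far the rod is pulled out, m: 0 = fully in (rest), 0.115 = end stop. An inner spring pulls it back in: about 5 N at 0, rising 6 N per 100 mm; it does not latch.
- handle (a point): top centre of the handle, an upright round black post, 22 mm in diameter, on the rod's outer end; at rest 65 mm in front of the housing. The grip runs from 46 to 106 mm above the bench (this point: 106 mm; uppermost 8 mm tapered). Below it a 28 mm hub; the 12 mm thick rod, axis 34 mm above the bench, runs back into the housing. Moves with the rod.
- needle (a point): top centre of the needle, a dark upright fin, 6 mm thick along the slot, 9 mm wide, fixed to the rod and standing 14 mm out of the slot in the housing's top (this point is 70 mm above the bench). It moves with the rod, mm for mm, towards the housing's front.
- mark (a point): tip of the brass set pointer clamped on the left edge of the housing's top (fixed): 18 mm long body, 6 mm thick tip pointing at the slot; this point is at the tip's end, 70 mm above the bench, 6.5 mm left of the slot's middle; axes as the tester's. Its place along the housing differs: 65 to 105 mm of pull brings the needle level with it.
- carton: small blue carton, loose, about 0.12 kg, 50 mm (its x) by 60 mm (its y) by 50 mm high; origin at the centre of its underside, z up. It starts standing on the bench in front of the handle, in the rod's path, its 60 mm side roughly along the path.
- grease_tin: round tin of grease, 64 mm in diameter and 62 mm high, loose, on the left of the tester's housing; origin at the centre of its underside. Leave it alone.
- oil_can: small oil can with a bent spout, 72 x 98 mm and 192 mm high, loose, on the right of the tester's housing; origin at the centre of its underside. Leave it alone.
- caliper: steel vernier caliper, 210 mm long (its y), 72 mm over the jaws and 9 mm high, lying loose on the right of the bench; origin at the centre of its underside. Leave it alone.

How it is judged (in metres and radians):
On the way, in this order (a step that is already met when the one before it is completed fails the run):
1. the carton stands upright on the bench, let go, clear of the rod's path, with the rod still in ((y of carton in the frame of tester above 0.06 m or y of carton in the frame of tester below -0.06 m or x of carton in the frame of tester below -0.28 m) and height (world z) of carton below 0.006 m and angle between carton's own z axis and vertical below 0.1 rad and contact force between the fingers and carton below 0.1 N and value of joint rod below 0.02 m), for 0.2 s.
2. the rod is pulled out until the needle is level with the pointer (x of needle in the frame of mark between -0.006 and 0.006 m and contact force between the fingers and tester above 2 N), for 0.2 s.
At the end, for the whole second after the job is handed in: The fingers hold the rod still with its needle within 6 mm of the set pointer along the housing; the carton stands upright on the bench, its centre at least 60 mm to either side of the rod's line (or more than 280 mm in front of the housing), not touching the tester (all of step 2 and velocity of joint rod between -0.01 and 0.01 m/s and contact force between carton and tester below 0.1 N and (y of carton in the frame of tester above 0.06 m or y of carton in the frame of tester below -0.06 m or x of carton in the frame of tester below -0.28 m) and height (world z) of carton between -0.006 and 0.006 m and angle between carton's own z axis and vertical below 0.1 rad); the arm keeps its last pose, push and grip.
It fails at once if the rod is pulled more than 30 mm while the carton is still in its path (value of joint rod above 0.03 m and y of carton in the frame of tester between -0.055 and 0.055 m and x of carton in the frame of tester above -0.27 m).
It fails at once if the grease tin, the oil can or the caliper is moved more than 30 mm (distance of any of grease_tin, oil_can, caliper from where it was at the start of the episode above 0.03 m).
It also fails if it takes over 51 s, if anything falls off the work surface, if the arm or the gripper's body presses on something with over 40 N, if the wrist force passes 120 N, or if a joint passes its speed limit or range.

ROBOT

A 6-joint arm with a two-finger parallel gripper is mounted at the origin on a cart in front of the work surface, level with it; the furniture and walls round the work are solid. World frame = base frame: x ahead of the robot, y to its left, z up, the work surface at z = 0. Lengths are in mm, angles in degrees, forces in N, time in s.
With the tool pointing down it reaches from about 375 to 975 mm from the base axis. Payload 3.8 kg.
Tool frame: the origin (TCP) lies midway between the tips of the shut fingers; the grasp point (between the pads) lies manip.pinch_z behind it (manip.pinch_z is the distance from the TCP to the grasp point, in mm); z points along the fingers, y is the line along which they close (so a half turn about z gives the same grasp; the last joint's range is limited). The gripper opens to 85 mm and grips with 20 to 120 N. Pads are 22 mm wide; open, the fingers measure 114 mm over their backs; the gripper's body (76 mm by 85 mm) begins 54 mm behind the grasp point. The pads swing forward as they close: fully open they stand 13 mm farther back than shut.
Start: joints at [63.948, 15.12, 91.902, -0, 72.978, -2.114], TCP at [273.879, 616.934, 202.58] pointing down, gripper open.
Joint ranges: [-150.88, 150.88], [-54.13, 125.18], [17.81, 147.31], [-75.09, 255.09], [0, 152.58], [-146.25, 146.25]. Speed limits (degrees/s): [147.25, 147.25, 180, 180, 180, 180].

INTERFACE

Orientations are given as [roll, pitch, yaw] about the fixed x, y, z axes, in that order (R = Rz(yaw) Ry(pitch) Rx(roll)).
In Python, from cell import manip gives the robot as it stands.
- The arm moves only by the shell command python3 -m pendant 'ROWS' [OPENING] [FORCE]. ROWS is JSON, a list of rows, each an object of numbers: "dx", "dy", "dz": the shift along the world's x, y, z in m; "spin": the turn about the world's z in degrees. A call has exactly 8 rows; each row is the pose to reach, as a shift and turn from the pose commanded when the call began; what a row does not reach only later rows make up. A row lasts 1/12 s, in which the tool goes at most 41.7 mm and 7.16 degrees, less where a joint would pass 70% of its speed; a pose out of reach is approached as far as the arm can. A call with a gripper value outside its range is refused whole. OPENING is the finger opening in m, from 0 to 0.0854, set as the call begins (- or left out, the last holds). The fingers move at their own pace and stop on an object; FORCE is the grip in N (left out, the last holds). Time passes only in rows, so rows that repeat a pose let the fingers close, or fill a call up. It gives the time, the measured TCP pose, the force, the opening and the grip force at its end, in the units of the state.
- manip.get_state(): the state, without advancing time (a new reading comes with each control period).
- manip.grab_frame(name): name is "scene" or "side" or "wrist"; returns (picture, depth): 420x560x3 uint8, red, green, blue; 420x560 float32, mm along the optical axis (not along the pixel's ray), 0 where there is no reading.
- manip.calibration(name): a dict with "camera_matrix" (3x3 intrinsics, pixels), "dist" ([k1, k2, p1, p2, k3] as OpenCV has them; the pictures are not rectified), "rvec" (rotation vector, rad) and "tvec" (3), from world to camera coordinates, as OpenCV has them; the wrist camera has in their place "hand_eye" (4x4, takes a point from camera to tool coordinates, whose origin is the TCP and whose axes are the flange's). Camera axes: x right, y down, z forward; pixel columns grow to the right and rows downward; lengths in mm; the calibration is good to about 2 mm. A picture is of the moment at which its call begins: read the wrist's pose just before it. calibration takes no time and is no camera call.
- manip.close_job(): hands the job in; it is judged then, once.
The state is a dict: "time": time; "joints": joint angles; "dq": joint speeds; "joint_efforts": joint torques, N m; "tool_pos": TCP position; "ee_rot": TCP orientation; "wrist_force": force on the tool from outside, world axes, zero at the start; "wrist_torque": the same for the moment, N m; "opening": finger opening in mm; "grip_force": force on a finger pad.
Only numpy, scipy, OpenCV 4.12 (cv2) and the standard library are available. Lean on these libraries where they do the work, as an engineer would, in place of code of your own. Each camera call takes 0.05 s, during which the arm holds its last target. There are 200 camera calls.

## Working session

There is one attempt and no reset: what is moved stays moved. The work goes in short steps, Python scripts to look and compute and a shell command to move; the robot and the scene stay as the last step left them, time stands still between calls to the robot, and variables do not carry over. Pictures are saved under pics/ and viewed, at most 10 in all, crops included, and the job is handed in when it is done.

```bash
mkdir -p pics; ls; cat > h.py <<'E'
import numpy as np, cv2
from cell import manip
from scipy.spatial.transform import Rotation as R
def grab(n):
    s=manip.get_state(); p,d=manip.grab_frame(n); c=manip.calibration(n)
    K=np.array(c["camera_matrix"],float); D=np.array(c["dist"],float)
    if "hand_eye" in c:
        T=np.eye(4); T[:3,:3]=R.from_euler('xyz',s["ee_rot"],degrees=True).as_matrix(); T[:3,3]=s["tool_pos"]
        W=T@np.array(c["hand_eye"])
    else:
        M=np.eye(4); M[:3,:3]=cv2.Rodrigues(np.array(c["rvec"],float))[0]; M[:3,3]=np.ravel(c["tvec"]); W=np.linalg.inv(M)
    return dict(p=p,d=d,K=K,D=D,W=W)
def cloud(g):
    h,w=g['d'].shape; u,v=np.meshgrid(np.arange(w),np.arange(h))
    n=cv2.undistortPoints(np.stack([u,v],-1).reshape(-1,1,2).astype(float),g['K'],g['D']).reshape(h,w,2)
    P=np.dstack([n,np.ones((h,w))])*g['d'][...,None]
    X=P@g['W'][:3,:3].T+g['W'][:3,3]; X[g['d']<=0]=np.nan
    return X
def proj(g,X):
    M=np.linalg.inv(g['W']); return cv2.projectPoints(np.array(X,float).reshape(-1,1,3),cv2.Rodrigues(M[:3,:3])[0],M[:3,3],g['K'],g['D'])[0].reshape(-1,2)
def save(g,f): cv2.imwrite('pics/'+f,cv2.cvtColor(g['p'],cv2.COLOR_RGB2BGR))
E
python3 - <<'E'
from h import *
import pickle
G={n:grab(n) for n in('scene','side','wrist')}
pickle.dump(G,open('g0.pkl','wb'))
for n in G: save(G[n],n+'0.png'); print(n,G[n]['W'].round(2).tolist())
s=manip.get_state(); print(s, manip.pinch_z)
E
```

```text
pics
scene [[0.45, -0.62, 0.64, -254.54], [-0.89, -0.31, 0.32, -486.1], [-0.0, -0.72, -0.7, 1080.98], [0.0, 0.0, 0.0, 1.0]]
side [[0.85, -0.23, 0.48, 19.27], [-0.53, -0.36, 0.77, -1040.25], [-0.01, -0.91, -0.42, 621.56], [0.0, 0.0, 0.0, 1.0]]
wrist [[0.41, 0.88, 0.25, 209.96], [0.91, -0.39, -0.11, 646.22], [-0.0, 0.28, -0.96, 372.17], [0.0, 0.0, 0.0, 1.0]]
{'time': 0.15, 'joints': array([ 6.39480382e+01,  1.51592436e+01,  9.19647548e+01, -6.03448788e-04,
        7.29789412e+01, -2.11406713e+00]), 'dq': array([ 0.0030128 , -0.16161354, -0.25154144, -0.00295875, -0.05309901,
       -0.05339191]), 'joint_efforts': array([-1.70469971e-04, -5.15907919e+01, -3.67958844e+01, -2.29142515e-04,
        8.09405901e-03,  2.09377697e-05]), 'tool_pos': array([273.60133726, 616.36421644, 201.53419239]), 'ee_rot': array([-1.79897109e+02, -3.22103906e-03,  1.56062280e+02]), 'wrist_force': array([ 0.13515297, -0.20100059,  0.1606344 ]), 'wrist_torque': array([ 0.02874107, -0.01113481,  0.02899573]), 'grip_force': 0.0, 'opening': 85.31177186355241} 18.700000000000003
```

View pics/scene0.png

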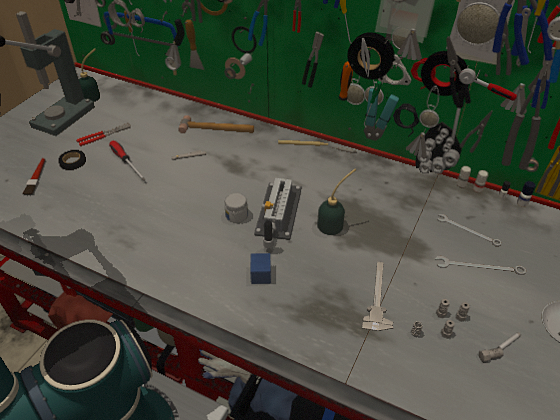

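View pics/side0.png

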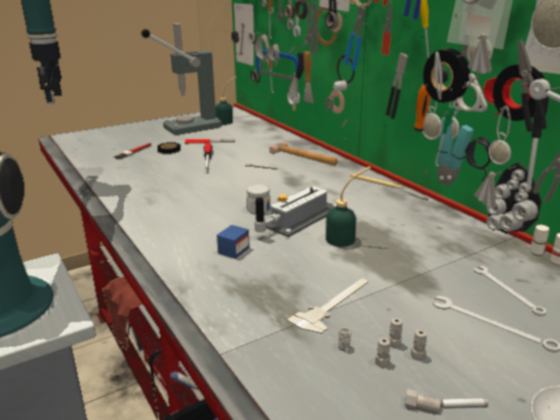

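The scene view shows the blue carton at (261,268), the handle at (269,233) with the housing behind it at (278,205), the brass pointer at (268,204), the tin at (236,207) and the oil can at (331,215). In the side view the carton is at (233,241), the handle at (260,210) and the brass pointer at (282,198).

```bash
python3 - <<'E'
from h import *
import pickle
G=pickle.load(open('g0.pkl','rb'))
for n,(r0,r1,c0,c1) in dict(scene=(165,300,210,360),side=(160,275,205,370)).items():
    g=G[n]; X=cloud(g); p=g['p'].astype(int)
    m=np.zeros(p.shape[:2],bool); m[r0:r1,c0:c1]=1
    r,gg,b=p[...,0],p[...,1],p[...,2]
    blue=m&(b>r+30)&(b>gg+20)
    Y=X[blue]; Y=Y[np.isfinite(Y[:,0])]
    top=Y[Y[:,2]>np.percentile(Y[:,2],97)-8]
    print(n,'carton z',np.percentile(Y[:,2],[2,50,97]).round(),'top rect',cv2.minAreaRect(top[:,:2].astype(np.float32)))
    br=m&(r>130)&(r>b+60)&(X[...,2]>50)&(X[...,2]<90)
    print('brass',br.sum(),X[br].mean(0).round(1),X[br].min(0).round(),X[br].max(0).round())
    bl=m&(p.max(2)<60)&(X[...,2]>52)&(X[...,2]<115)&(~blue)&(gg<r+12)
    ys,xs=np.where(bl); print('black',bl.sum(),xs.min(),xs.max(),ys.min(),ys.max(),np.nanmedian(X[bl],0).round(1),np.nanpercentile(X[bl],[3,97],axis=0).round().tolist())
    h=m&(X[...,2]>50)&(X[...,2]<61)&(p.min(2)>80)&(~br)
    print('hous',h.sum(),cv2.minAreaRect(X[h][:,:2].astype(np.float32)))
    for z in (5,30,55,100):
        q=m&(X[...,2]>z-4)&(X[...,2]<z+4); print(z,q.sum())
    a=p[r0:r1,c0:c1].astype(np.uint8); cv2.imwrite(f'pics/c_{n}.png',cv2.cvtColor(cv2.resize(a,None,fx=4.8,fy=4.4,interpolation=cv2.INTER_CUBIC)[:600,:800],cv2.COLOR_RGB2BGR))
E
```

```text
scene carton z [46. 50. 54.] top rect ((490.9726257324219, -53.01417922973633), (59.69459533691406, 45.775611877441406), 27.596424102783203)
brass 30 [669.9  17.   70.2] [660.   5.  66.] [679.  25.  75.]
black 411 245 344 182 240 [ 700.6 -133.8   70.5] [[564.0, -177.0, 54.0], [759.0, 21.0, 106.0]]
hous 652 ((645.8399047851562, -4.251953125), (251.39134216308594, 258.77886962890625), 56.376346588134766)
5 5248
30 215
55 766
100 76
side carton z [10. 48. 51.] top rect ((490.58135986328125, -56.15926742553711), (63.28610610961914, 49.512062072753906), 29.695274353027344)
brass 40 [667.6  13.   67.2] [660.   2.  60.] [680.  24.  71.]
black 159 256 346 198 220 [570.5 -41.6  80.4] [[564.0, -46.0, 54.0], [579.0, -35.0, 106.0]]
hous 712 ((636.468017578125, -8.644790649414062), (277.9710693359375, 244.7333526611328), 53.98874282836914)
5 3132
30 432
55 750
100 80
```

```bash
python3 - <<'E'
import cv2
a=cv2.imread('pics/c_scene.png');b=cv2.imread('pics/c_side.png')
o=cv2.hconcat([cv2.resize(a,(400,400)),cv2.resize(b,(400,400))]);cv2.imwrite('pics/both.png',o)
E
```

```text
(no output)
```

View pics/both.png

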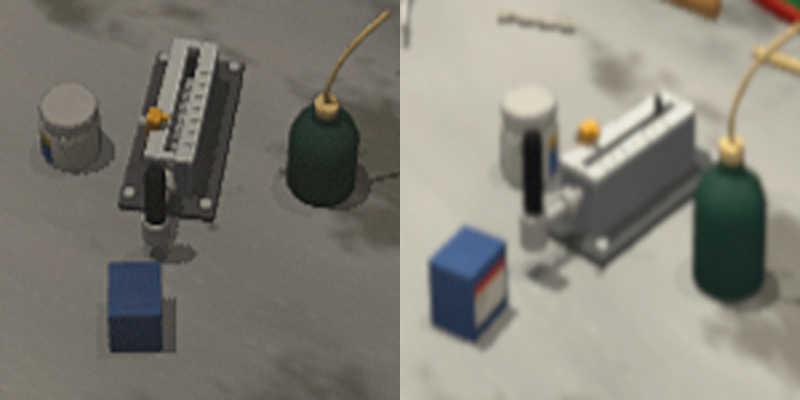

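The crops show the pointer near the front left of the housing top, the needle at the back of the slot, the handle upright in front, and the carton squarely ahead of it with free bench to the left.

```bash
python3 - <<'E'
from h import *
import pickle
G=pickle.load(open('g0.pkl','rb'))
boxes=dict(scene=(172,232,262,300),side=(183,232,262,332))
for n,(r0,r1,c0,c1) in boxes.items():
    g=G[n]; X=cloud(g); p=g['p'].astype(int)
    m=np.zeros(p.shape[:2],bool); m[r0:r1,c0:c1]=1
    h=m&(abs(X[...,2]-56)<4)&(p.min(2)>70)
    k,l,st,_=cv2.connectedComponentsWithStats(h.astype(np.uint8)); i=1+st[1:,4].argmax(); h=l==i
    rc=cv2.minAreaRect(X[h][:,:2].astype(np.float32)); print(n,h.sum(),rc,cv2.boxPoints(rc).round(1).tolist())
    d=m&(p.max(2)<75)&(X[...,2]>61)&(X[...,2]<76)&(X[...,0]>690)
    ys,xs=np.where(d); print('needle',d.sum(), X[d].mean(0).round(1) if d.any() else '',list(zip(xs,ys))[:8])
    # handle top
    ht=(X[...,2]>90)&(X[...,2]<112)&(abs(X[...,0]-573)<30)&(abs(X[...,1]+41)<30)
    print('handle',ht.sum(),X[ht].mean(0).round(1),X[ht].min(0).round(),X[ht].max(0).round())
    br=m&(p[...,0]>110)&(p[...,0]>p[...,2]+40)&(X[...,2]>60); print('brass',X[br].round(0).astype(int)[:40].tolist())
    for nm,c in (('tin',(slice(190,225),slice(222,250)) if n=='scene' else (slice(183,215),slice(244,272))),):
        q=X[c].reshape(-1,3); q=q[(q[:,2]>55)&(q[:,2]<68)]; print(nm,q.mean(0).round())
E
```

```text
scene 500 ((716.935791015625, 10.281944274902344), (169.55770874023438, 51.458251953125), 16.281797409057617) [[628.2999877929688, 11.199999809265137], [642.7999877929688, -38.20000076293945], [805.5, 9.399999618530273], [791.0999755859375, 58.70000076293945]]
needle 10 [760.6  22.2  66.8] [(np.int64(281), np.int64(182)), (np.int64(282), np.int64(182)), (np.int64(281), np.int64(183)), (np.int64(282), np.int64(183)), (np.int64(280), np.int64(184)), (np.int64(281), np.int64(184)), (np.int64(282), np.int64(184)), (np.int64(280), np.int64(185))]
handle 68 [571.3 -33.4 100.9] [562. -42.  90.] [584. -22. 111.]
brass [[674, 25, 71], [676, 23, 71], [679, 22, 69], [676, 17, 73], [670, 23, 72], [671, 21, 72], [677, 21, 67], [676, 17, 69], [678, 15, 68], [664, 23, 73], [668, 22, 70], [670, 20, 69], [670, 17, 71], [675, 17, 67], [669, 11, 74], [672, 9, 72], [671, 5, 75], [663, 23, 70], [665, 21, 69], [664, 17, 72], [669, 17, 68], [667, 12, 72], [667, 10, 72], [674, 10, 67], [673, 6, 69], [660, 21, 70], [665, 21, 66], [662, 16, 71], [664, 14, 69], [666, 12, 68], [664, 14, 66]]
tin [647. 108.  61.
[... 521 characters left out ...]
0), np.int64(214))]
handle 73 [571.3 -39.1  99.8] [562. -47.  90.] [583. -26. 108.]
brass [[667, 23, 70], [669, 21, 70], [673, 23, 68], [673, 19, 70], [676, 19, 69], [677, 16, 70], [659, 19, 70], [664, 24, 67], [664, 18, 70], [668, 20, 68], [668, 15, 70], [668, 11, 71], [672, 12, 70], [676, 14, 68], [680, 15, 67], [661, 24, 65], [663, 21, 66], [661, 14, 69], [662, 10, 70], [665, 11, 69], [671, 16, 66], [667, 5, 71], [670, 5, 70], [675, 8, 68], [678, 8, 67], [658, 19, 65], [660, 17, 65], [660, 12, 67], [663, 11, 67], [663, 7, 68], [667, 9, 67], [669, 7, 67], [671, 5, 67], [671, 2, 68], [676, 5, 66], [657, 18, 63], [660, 16, 63], [663, 17, 62], [662, 10, 65], [663, 7, 66]]
tin [643.  98.  61.]
```

```bash
python3 -m pendant '[{"dx":0.012,"dy":-0.038,"spin":6.5},{"dx":0.024,"dy":-0.076,"spin":13},{"dx":0.036,"dy":-0.114,"spin":19.5},{"dx":0.048,"dy":-0.152,"spin":26},{"dx":0.060,"dy":-0.190,"spin":32.5},{"dx":0.072,"dy":-0.228,"spin":39},{"dx":0.084,"dy":-0.266,"spin":45.5},{"dx":0.096,"dy":-0.304,"spin":52}]' 0.085 40
python3 -m pendant '[{"dx":0.012,"dy":-0.036},{"dx":0.024,"dy":-0.072},{"dx":0.036,"dy":-0.108},{"dx":0.048,"dy":-0.144},{"dx":0.060,"dy":-0.180},{"dx":0.072,"dy":-0.216},{"dx":0.080,"dy":-0.240},{"dx":0.081,"dy":-0.247}]'
```

```text
schema error: expected keys dx, dy, dz, spin
schema error: expected keys dx, dy, dz, spin
```

```bash
python3 -m pendant '[{"dx":0.012,"dy":-0.038,"dz":0,"spin":6.5},{"dx":0.024,"dy":-0.076,"dz":0,"spin":13},{"dx":0.036,"dy":-0.114,"dz":0,"spin":19.5},{"dx":0.048,"dy":-0.152,"dz":0,"spin":26},{"dx":0.060,"dy":-0.190,"dz":0,"spin":32.5},{"dx":0.072,"dy":-0.228,"dz":0,"spin":39},{"dx":0.084,"dy":-0.266,"dz":0,"spin":45.5},{"dx":0.096,"dy":-0.304,"dz":0,"spin":52}]' 0.085 40
python3 -m pendant '[{"dx":0.012,"dy":-0.036,"dz":0,"spin":0},{"dx":0.024,"dy":-0.072,"dz":0,"spin":0},{"dx":0.036,"dy":-0.108,"dz":0,"spin":0},{"dx":0.048,"dy":-0.144,"dz":0,"spin":0},{"dx":0.060,"dy":-0.180,"dz":0,"spin":0},{"dx":0.072,"dy":-0.216,"dz":0,"spin":0},{"dx":0.080,"dy":-0.240,"dz":0,"spin":0},{"dx":0.081,"dy":-0.247,"dz":0,"spin":0}]'
python3 - <<'E'
from h import *
import pickle
g=grab('wrist'); pickle.dump(g,open('w1.pkl','wb')); save(g,'w1.png'); s=manip.get_state(); print(s['tool_pos'],s['ee_rot'],s['joints'])
X=cloud(g);p=g['p'].astype(int)
b=(p[...,2]>p[...,0]+30)&(p[...,2]>p[...,1]+20)&(X[...,2]>42)&(X[...,2]<60)
print(b.sum(),cv2.minAreaRect(X[b][:,:2].astype(np.float32)),X[b].mean(0))
E
```

```text
time: 0.82
tool_pos: [369.5, 312.0, 202.3]
ee_rot: [-180.0, -0.0, -151.8]
wrist_force: [1.5, -0.6, 0.3]
opening: 85.2
grip_force: 0.0
time: 1.48
tool_pos: [451.4, 63.7, 202.5]
ee_rot: [-179.9, -0.0, -152.3]
wrist_force: [-0.1, -0.4, 0.1]
opening: 85.0
grip_force: 0.0
[450.90530882  64.30841745 202.39860348] [-1.79953899e+02 -3.95379679e-02 -1.52349564e+02] [ 5.03076130e+00 -9.26792850e+00  1.17483279e+02 -6.08020785e-02
  7.18034251e+01 -1.12600694e+02]
1495 ((492.5450744628906, -53.78858184814453), (57.79962158203125, 48.50975799560547), 27.55856704711914) [488.05546183 -55.64995072  49.52626805]
```

View pics/w1.png

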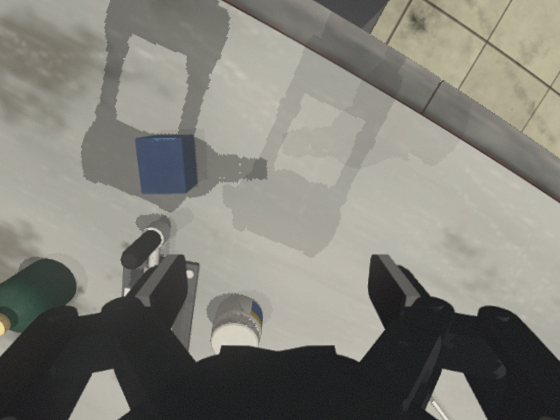

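The wrist view shows the carton at (167,163) with the handle behind it at (145,245). Its measured pose (492,-54, top 50 mm, 27.6°) agrees with the fixed cameras, so I'll grasp it.

```bash
python3 -m pendant '[{"dx":0.013,"dy":-0.038,"dz":0,"spin":0},{"dx":0.026,"dy":-0.076,"dz":0,"spin":0},{"dx":0.039,"dy":-0.112,"dz":-0.010,"spin":0},{"dx":0.041,"dy":-0.118,"dz":-0.045,"spin":0},{"dx":0.041,"dy":-0.118,"dz":-0.085,"spin":0},{"dx":0.041,"dy":-0.118,"dz":-0.125,"spin":0},{"dx":0.041,"dy":-0.118,"dz":-0.160,"spin":0},{"dx":0.041,"dy":-0.118,"dz":-0.188,"spin":0}]'
python3 -m pendant '[{"dx":0,"dy":0,"dz":0,"spin":0},{"dx":0,"dy":0,"dz":0,"spin":0},{"dx":0,"dy":0,"dz":0,"spin":0},{"dx":0,"dy":0,"dz":0,"spin":0},{"dx":0,"dy":0,"dz":0,"spin":0},{"dx":0,"dy":0,"dz":0,"spin":0},{"dx":0,"dy":0,"dz":0,"spin":0},{"dx":0,"dy":0,"dz":0,"spin":0}]' 0.03 30
```

```text
time: 2.2
tool_pos: [489.4, -49.3, 11.5]
ee_rot: [179.8, -0.1, -152.1]
wrist_force: [0.4, 0.8, 0.2]
opening: 85.0
grip_force: 0.0
time: 2.87
tool_pos: [493.8, -51.0, 16.6]
ee_rot: [-179.9, 0.2, -152.2]
wrist_force: [2.0, 1.4, 6.6]
opening: 48.3
grip_force: 32.3
```

```bash
python3 -m pendant '[{"dx":0,"dy":0,"dz":0.015,"spin":0},{"dx":0,"dy":0,"dz":0.030,"spin":0},{"dx":-0.007,"dy":0.025,"dz":0.030,"spin":0},{"dx":-0.015,"dy":0.050,"dz":0.030,"spin":0},{"dx":-0.023,"dy":0.075,"dz":0.030,"spin":0},{"dx":-0.030,"dy":0.100,"dz":0.030,"spin":0},{"dx":-0.038,"dy":0.125,"dz":0.030,"spin":0},{"dx":-0.041,"dy":0.135,"dz":0.030,"spin":0}]'
python3 -m pendant '[{"dx":0,"dy":0,"dz":0,"spin":0},{"dx":0,"dy":0,"dz":0,"spin":0},{"dx":0,"dy":0,"dz":-0.010,"spin":0},{"dx":0,"dy":0,"dz":-0.018,"spin":0},{"dx":0,"dy":0,"dz":-0.022,"spin":0},{"dx":0,"dy":0,"dz":-0.025,"spin":0},{"dx":0,"dy":0,"dz":-0.027,"spin":0},{"dx":0,"dy":0,"dz":-0.027,"spin":0}]'
python3 - <<'E'
from h import *
g=grab('side'); save(g,'s1.png')
X=cloud(g);p=g['p'].astype(int)
b=(p[...,2]>p[...,0]+30)&(p[...,2]>p[...,1]+20)&(X[...,2]<80)&(X[...,0]>380)&(X[...,0]<560)&(abs(X[...,1])<140)
print(b.sum(),np.percentile(X[b],[2,50,98],axis=0).round(1)); print(manip.get_state()['tool_pos'])
E
```

```text
time: 3.53
tool_pos: [448.6, 86.0, 44.2]
ee_rot: [179.9, -0.1, -152.1]
wrist_force: [-0.8, -0.4, -1.8]
opening: 48.0
grip_force: 31.2
time: 4.2
tool_pos: [450.3, 83.6, 17.0]
ee_rot: [180.0, -0.1, -152.2]
wrist_force: [0.2, 0.9, -1.6]
opening: 48.1
grip_force: 31.3
317 [[413.9  49.3   7.9]
 [427.3  68.   39.7]
 [461.3 102.5  51.8]]
[450.60645646  83.78535318  17.35340905]
```

```bash
python3 -m pendant '[{"dx":0,"dy":0,"dz":-0.001,"spin":0},{"dx":0,"dy":0,"dz":-0.002,"spin":0},{"dx":0,"dy":0,"dz":-0.002,"spin":0},{"dx":0,"dy":0,"dz":-0.002,"spin":0},{"dx":0,"dy":0,"dz":-0.002,"spin":0},{"dx":0,"dy":0,"dz":-0.002,"spin":0},{"dx":0,"dy":0,"dz":-0.002,"spin":0},{"dx":0,"dy":0,"dz":-0.002,"spin":0}]'
```

```text
time: 4.92
tool_pos: [451.3, 84.0, 16.6]
ee_rot: [-180.0, 0.1, -152.1]
wrist_force: [-1.4, -1.7, 5.5]
opening: 48.1
grip_force: 32.4
```

Touching the bench (5.5 N), so I'll release and lift.

```bash
python3 -m pendant '[{"dx":0,"dy":0,"dz":0,"spin":0},{"dx":0,"dy":0,"dz":0,"spin":0},{"dx":0,"dy":0,"dz":0,"spin":0},{"dx":0,"dy":0,"dz":0,"spin":0},{"dx":0,"dy":0,"dz":0,"spin":0},{"dx":0,"dy":0,"dz":0,"spin":0},{"dx":0,"dy":0,"dz":0,"spin":0},{"dx":0,"dy":0,"dz":0,"spin":0}]' 0.085
python3 -m pendant '[{"dx":0,"dy":0,"dz":0.015,"spin":0},{"dx":0,"dy":0,"dz":0.050,"spin":0},{"dx":0,"dy":0,"dz":0.090,"spin":0},{"dx":0,"dy":0,"dz":0.130,"spin":0},{"dx":0,"dy":0,"dz":0.165,"spin":-3},{"dx":0,"dy":0,"dz":0.185,"spin":-7},{"dx":0,"dy":0,"dz":0.185,"spin":-11},{"dx":0,"dy":0,"dz":0.185,"spin":-11}]'
python3 - <<'E'
from h import *
import pickle
g=grab('side'); save(g,'s2.png')
def carton(g):
    X=cloud(g);p=g['p'].astype(int)
    b=(p[...,2]>p[...,0]+30)&(p[...,2]>p[...,1]+20)&(X[...,2]>44)&(X[...,2]<60)&(X[...,0]>380)&(X[...,0]<560)&(abs(X[...,1])<140)
    print(b.sum(),cv2.minAreaRect(X[b][:,:2].astype(np.float32)),X[b].mean(0).round(1),np.std(X[b][:,2]))
carton(g)
g=grab('wrist'); save(g,'w2.png'); pickle.dump(g,open('w2.pkl','wb')); carton(g)
print(manip.get_state()['tool_pos'],manip.get_state()['ee_rot'])
E
```

```text
time: 5.58
tool_pos: [450.5, 84.1, 15.5]
ee_rot: [180.0, -0.0, -152.1]
wrist_force: [-0.4, 0.1, -0.1]
opening: 84.8
grip_force: 0.0
time: 6.25
tool_pos: [452.1, 84.3, 203.0]
ee_rot: [-180.0, 0.3, -163.2]
wrist_force: [-0.3, 1.1, -0.1]
opening: 84.9
grip_force: 0.0
240 ((447.95660400390625, 81.12635803222656), (63.39179611206055, 49.55507278442383), 27.971189498901367) [445.6  76.9  49.1] 1.649180662423013
1944 ((450.804443359375, 84.04550170898438), (59.13005065917969, 48.921424865722656), 29.06689453125) [446.7  85.9  49.4] 0.7034048584490982
[450.07204893  84.01259812 200.09542969] [ 1.79992200e+02 -4.64722406e-02 -1.63018618e+02]
```

View pics/w2.png

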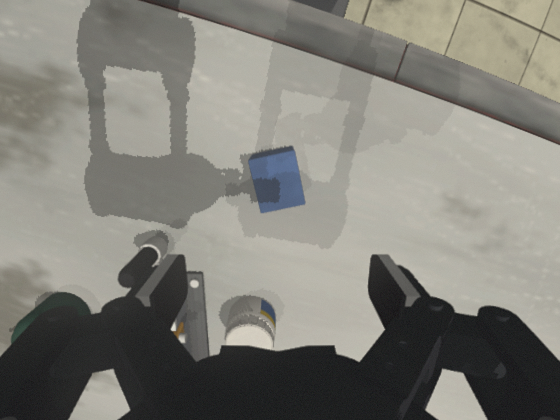

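The carton stands upright at (451,84), about 145 mm left of the rod line, seen at (277,180). The handle shows at (138,265). I'll refine the handle from both wrist views.

```bash
python3 - <<'E'
from h import *
import pickle
for f in('w1','w2'):
    g=pickle.load(open(f+'.pkl','rb')); X=cloud(g); p=g['p'].astype(int)
    m=(abs(X[...,0]-574)<25)&(abs(X[...,1]+33)<25)
    for a,b in((98,112),(103,112),(60,95)):
        q=X[m&(X[...,2]>a)&(X[...,2]<b)]; print(f,a,len(q),q.mean(0).round(1),q.min(0).round(),q.max(0).round())
G=pickle.load(open('g0.pkl','rb'))
for n in('scene','side'):
    X=cloud(G[n]); m=(abs(X[...,0]-574)<25)&(abs(X[...,1]+33)<25)&(X[...,2]>60)&(X[...,2]<98)
    q=X[m]; 
    from scipy.optimize import least_squares
    r=least_squares(lambda c:np.hypot(q[:,0]-c[0],q[:,1]-c[1])-11,[575,-32],loss='soft_l1'); print(n,len(q),r.x)
E
```

```text
w1 98 342 [573.1 -32.  103.6] [565. -43.  98.] [584. -23. 107.]
w1 103 235 [574.7 -32.8 105.1] [567. -42. 103.] [584. -24. 107.]
w1 60 384 [568.3 -30.2  78.8] [565. -44.  60.] [579. -22.  95.]
w2 98 341 [573.3 -32.1 103.8] [565. -43.  98.] [585. -23. 107.]
w2 103 244 [574.9 -32.5 105.2] [566. -42. 103.] [585. -24. 107.]
w2 60 367 [567.7 -29.5  78.1] [564. -41.  60.] [578. -22.  95.]
scene 78 [575.92293177 -31.06466419]
side 133 [574.37863854 -32.90380879]
```

```bash
python3 -m pendant '[{"dx":0.025,"dy":-0.023,"dz":0,"spin":0},{"dx":0.050,"dy":-0.047,"dz":0,"spin":0},{"dx":0.075,"dy":-0.070,"dz":0,"spin":0},{"dx":0.100,"dy":-0.093,"dz":0,"spin":0},{"dx":0.120,"dy":-0.112,"dz":0,"spin":0},{"dx":0.125,"dy":-0.1165,"dz":0,"spin":0},{"dx":0.125,"dy":-0.1165,"dz":-0.015,"spin":0},{"dx":0.125,"dy":-0.1165,"dz":-0.040,"spin":0}]'
python3 -m pendant '[{"dx":0,"dy":0,"dz":-0.025,"spin":0},{"dx":0,"dy":0,"dz":-0.050,"spin":0},{"dx":0,"dy":0,"dz":-0.075,"spin":0},{"dx":0,"dy":0,"dz":-0.090,"spin":0},{"dx":0,"dy":0,"dz":-0.099,"spin":0},{"dx":0,"dy":0,"dz":-0.099,"spin":0},{"dx":0,"dy":0,"dz":-0.099,"spin":0},{"dx":0,"dy":0,"dz":-0.099,"spin":0}]'
python3 -m pendant '[{"dx":0,"dy":0,"dz":0,"spin":0},{"dx":0,"dy":0,"dz":0,"spin":0},{"dx":0,"dy":0,"dz":0,"spin":0},{"dx":0,"dy":0,"dz":0,"spin":0},{"dx":0,"dy":0,"dz":0,"spin":0},{"dx":0,"dy":0,"dz":0,"spin":0},{"dx":0,"dy":0,"dz":0,"spin":0},{"dx":0,"dy":0,"dz":0,"spin":0}]' 0.01 80
```

```text
time: 7.02
tool_pos: [577.4, -33.0, 161.6]
ee_rot: [-179.9, 0.2, -163.1]
wrist_force: [-0.0, 0.1, 0.4]
opening: 84.8
grip_force: 0.0
time: 7.68
tool_pos: [576.4, -32.3, 62.6]
ee_rot: [-180.0, 0.1, -163.1]
wrist_force: [1.1, 0.1, -0.2]
opening: 85.0
grip_force: 0.0
time: 8.35
tool_pos: [576.2, -33.5, 62.5]
ee_rot: [-179.9, 0.0, -163.1]
wrist_force: [-1.5, -5.6, 5.4]
opening: 17.8
grip_force: 78.3
```

```bash
python3 -m pendant '[{"dx":-0.005,"dy":-0.0015,"dz":0,"spin":0},{"dx":-0.012,"dy":-0.0035,"dz":0,"spin":0},{"dx":-0.020,"dy":-0.006,"dz":0,"spin":0},{"dx":-0.030,"dy":-0.009,"dz":0,"spin":0},{"dx":-0.038,"dy":-0.011,"dz":0,"spin":0},{"dx":-0.045,"dy":-0.013,"dz":0,"spin":0},{"dx":-0.048,"dy":-0.014,"dz":0,"spin":0},{"dx":-0.048,"dy":-0.014,"dz":0,"spin":0}]'
python3 -m pendant '[{"dx":-0.004,"dy":-0.001,"dz":0,"spin":0},{"dx":-0.010,"dy":-0.003,"dz":0,"spin":0},{"dx":-0.016,"dy":-0.005,"dz":0,"spin":0},{"dx":-0.022,"dy":-0.0065,"dz":0,"spin":0},{"dx":-0.026,"dy":-0.0075,"dz":0,"spin":0},{"dx":-0.029,"dy":-0.0085,"dz":0,"spin":0},{"dx":-0.029,"dy":-0.0085,"dz":0,"spin":0},{"dx":-0.029,"dy":-0.0085,"dz":0,"spin":0}]'
python3 - <<'E'
from h import *
import pickle
G={n:grab(n) for n in('scene','side','wrist')}; pickle.dump(G,open('g3.pkl','wb'))
print(manip.get_state()['tool_pos'],manip.get_state()['wrist_force'])
a=G['scene']['p'][160:260,225:325]; b=G['side']['p'][150:250,240:340]
o=np.hstack([cv2.resize(x,(400,400),interpolation=cv2.INTER_CUBIC) for x in(a,b)]); cv2.imwrite('pics/b3.png',o[...,::-1])
E
```

```text
time: 9.02
tool_pos: [530.9, -46.9, 62.6]
ee_rot: [-179.8, 0.4, -163.2]
wrist_force: [8.4, -2.7, -3.3]
opening: 17.8
grip_force: 78.5
time: 9.68
tool_pos: [502.9, -55.2, 62.6]
ee_rot: [-179.8, 0.5, -163.2]
wrist_force: [9.6, -2.4, -5.0]
opening: 17.7
grip_force: 78.9
[503.065342   -55.15128455  62.59313828] [ 9.84900001 -1.93441733 -3.85846617]
```

View pics/b3.png

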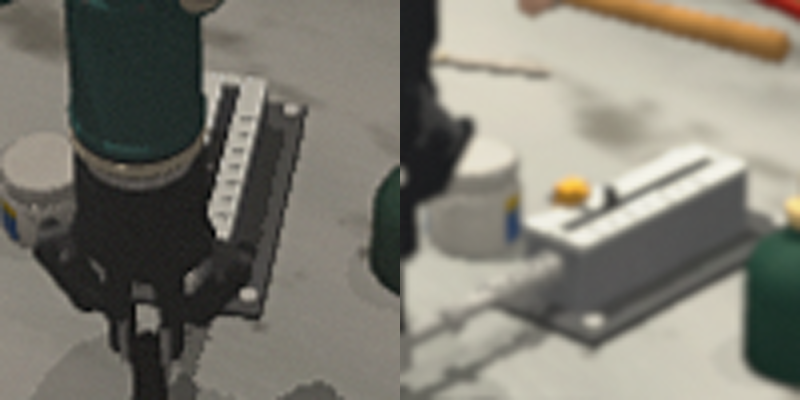

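The hand hides the housing front in the scene crop. The side crop shows the needle at about (292,199), just behind the brass pointer at (283,197), so a little more pull is needed. I'll measure it.

```bash
cat > n.py <<'E'
from h import *
import pickle,sys
def meas(g,lo=255,hi=335):
    d=np.array([np.cos(np.radians(16.5)),np.sin(np.radians(16.5))]); l=np.array([-d[1],d[0]])
    X=cloud(g); p=g['p'].astype(int)
    T=np.dstack([(X[...,:2]-[635.5,-13])@d,(X[...,:2]-[635.5,-13])@l,X[...,2]])
    ok=(T[...,2]>60)&(T[...,2]<76)&(T[...,0]>5)&(T[...,0]<160)&(abs(T[...,1])<27)
    br=ok&(p[...,0]>110)&(p[...,0]>p[...,2]+40); nd=ok&(p.max(2)<100)&(p[...,0]<p[...,2]+25)
    return T,br,nd
if __name__=='__main__':
    for f,n in(('g0','scene'),('g0','side'),('g3','side'),('g3','wrist')):
        g=pickle.load(open(f+'.pkl','rb'))[n]; T,br,nd=meas(g)
        for k,m in(('brass',br),('needle',nd)):
            if m.sum(): q=T[m]; print(f,n,k,m.sum(),'med',np.median(q,0).round(1),'min',q.min(0).round(),'max',q.max(0).round())
        if f=='g0':
            q=T[br]; print('tip',q[q[:,1]<16].round().astype(int).tolist())
        if nd.sum() : print(T[nd].round().astype(int).tolist()[:40])
E
python3 n.py
```

```text
g0 scene brass 31 med [41.2 19.1 70.1] min [33.  8. 66.] max [52. 27. 75.]
g0 scene needle 11 med [130.   -1.5  66.5] min [126.  -5.  61.] max [134.   2.  75.]
tip [[49, 15, 68], [39, 13, 74], [42, 11, 72], [39, 8, 75], [37, 15, 72], [37, 13, 72], [43, 11, 67], [41, 8, 69], [37, 15, 68]]
[[133, -1, 70], [129, -4, 75], [132, 2, 67], [133, -1, 66], [134, -3, 66], [131, 2, 64], [128, -1, 67], [128, -5, 68], [130, 2, 61], [126, -2, 66], [127, -5, 65]]
g0 side brass 49 med [37.8 14.7 67.1] min [29.  4. 60.] max [50. 27. 71.]
g0 side needle 4 med [127.6  -4.7  62.7] min [126.  -6.  61.] max [131.  -4.  67.]
tip [[48, 16, 70], [38, 14, 71], [42, 14, 70], [47, 14, 68], [50, 14, 67], [32, 15, 70], [35, 14, 69], [35, 8, 71], [38, 7, 70], [44, 9, 68], [47, 8, 67], [33, 16, 67], [32, 12, 68], [36, 12, 67], [37, 10, 67], [39, 8, 67], [38, 4, 68], [44, 6, 66], [32, 15, 65], [32, 11, 66], [39, 14, 63], [42, 14, 62], [38, 7, 65], [42, 7, 64], [33, 16, 61], [36, 15, 60], [37, 13, 61], [40, 12, 60], [29, 12, 61], [31, 11, 61]]
[[126, -6, 67], [128, -4, 63], [131, -5, 62], [127, -5, 61]]
g3 side brass 49 med [36.1 15.6 67.1] min [27.  2. 61.] max [52. 27. 72.]
g3 side needle 6 med [51.6 -6.8 62.5] min [49. -8. 60.] max [54. -3. 66.]
[[52, -4, 66], [54, -3, 62], [51, -8, 65], [49, -7, 63], [53, -6, 61], [49, -7, 60]]
```

```bash
python3 -m pendant '[{"dx":-0.002,"dy":-0.0005,"dz":0,"spin":0},{"dx":-0.005,"dy":-0.0015,"dz":0,"spin":0},{"dx":-0.008,"dy":-0.0025,"dz":0,"spin":0},{"dx":-0.011,"dy":-0.0035,"dz":0,"spin":0},{"dx":-0.011,"dy":-0.0035,"dz":0,"spin":0},{"dx":-0.011,"dy":-0.0035,"dz":0,"spin":0},{"dx":-0.011,"dy":-0.0035,"dz":0,"spin":0},{"dx":-0.011,"dy":-0.0035,"dz":0,"spin":0}]'
python3 - <<'E'
from n import *
G={n:grab(n) for n in('scene','side','wrist')}; pickle.dump(G,open('g4.pkl','wb'))
g=G['side']; T,br,nd=meas(g)
for m in(br,nd): print(m.sum(),np.median(T[m],0).round(1),T[m].min(0).round(),T[m].max(0).round())
d=np.array([np.cos(np.radians(16.5)),np.sin(np.radians(16.5))]); l=np.array([-d[1],d[0]])
a,b=(185,265); k=14; im=cv2.resize(g['p'][185:215,262:318],None,fx=k,fy=k,interpolation=cv2.INTER_CUBIC)
for x,c in((34,(255,0,0)),(40,(0,255,0)),(46,(0,0,255))):
    P=[np.r_[np.array([635.5,-13])+d*x+l*y,70] for y in(6.5,-4.5,-25)]
    u=proj(g,P); q=((u-[262,185]+.5)*k).round().astype(int); cv2.line(im,tuple(map(int,q[0])),tuple(map(int,q[1])),c,1); print(x,u.round(1).tolist())
g0=pickle.load(open('g0.pkl','rb'))['scene']; im2=cv2.resize(g0['p'][172:222,255:305],(500,500),interpolation=cv2.INTER_CUBIC)
for x,c in((34,(255,0,0)),(40,(0,255,0)),(46,(0,0,255)),(129,(255,0,255))):
    P=[np.r_[np.array([635.5,-13])+d*x+l*y,70] for y in(6.5,-4.5)]
    q=((proj(g0,P)-[255,172]+.5)*10).round().astype(int); cv2.line(im2,tuple(map(int,q[0])),tuple(map(int,q[1])),c,1)
cv2.imwrite('pics/z4.png',im[...,::-1]); cv2.imwrite('pics/z4b.png',im2[...,::-1])
E
```

```text
time: 10.5
tool_pos: [492.2, -58.4, 62.6]
ee_rot: [-179.8, 0.5, -163.2]
wrist_force: [10.4, -0.3, -5.1]
opening: 17.3
grip_force: 78.9
49 [36.6 15.1 67.6] [27. -1. 60.] [55. 26. 72.]
7 [39.7 -6.8 62.4] [37. -9. 60.] [44. -0. 70.]
34 [[284.0, 197.7], [287.4, 198.9], [293.6, 201.1]]
40 [[285.6, 197.0], [288.9, 198.1], [295.2, 200.4]]
46 [[287.2, 196.2], [290.5, 197.4], [296.8, 199.6]]
```

View pics/z4.png

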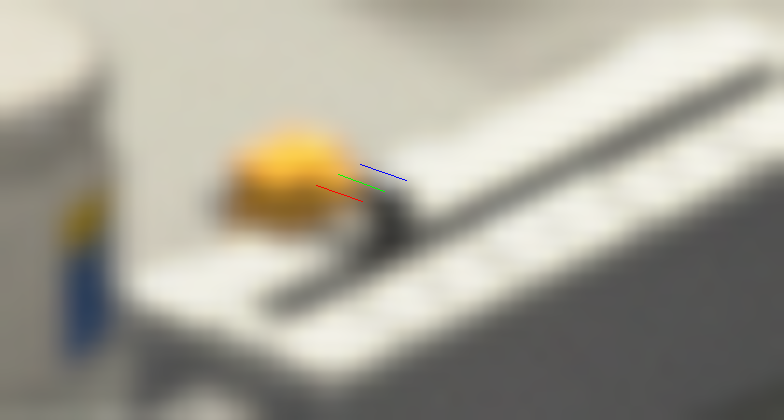

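View pics/z4b.png

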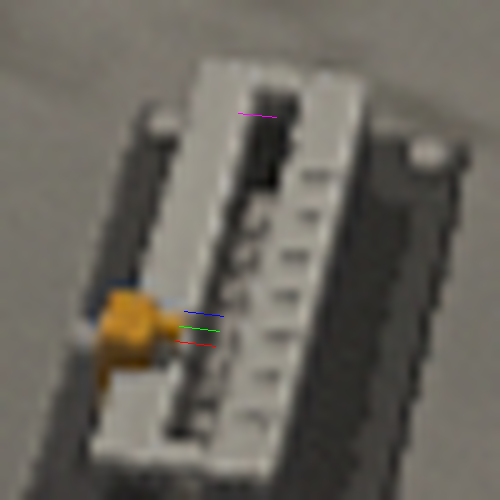

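The scene crop puts the pointer tip on the 40 mm line. The side crop shows the needle close to that same line, but the cameras could differ by a few mm. I'll register both views on the housing's top outline.

```bash
cat > fit.py <<'E'
from n import *
from scipy.optimize import differential_evolution as DE
G0=pickle.load(open('g0.pkl','rb')); G4=pickle.load(open('g4.pkl','rb'))
def W(pose,P):
    x,y,a=pose; c,s=np.cos(np.radians(a)),np.sin(np.radians(a)); P=np.array(P,float)
    return np.c_[x+c*P[:,0]-s*P[:,1],y+s*P[:,0]+c*P[:,1],P[:,2]]
S=8
def poly(g,pose,P,box):
    u=(proj(g,W(pose,P))-[box[2],box[0]]+.5)*S
    m=np.zeros(((box[1]-box[0])*S,(box[3]-box[2])*S),np.uint8); cv2.fillConvexPoly(m,cv2.convexHull(u.round().astype(np.int32)),1); return m>0
def run(g,box,name,drawn):
    im=cv2.resize(g['p'][box[0]:box[1],box[2]:box[3]],None,fx=S,fy=S,interpolation=cv2.INTER_CUBIC); gray=im.min(2).astype(float)
    top=[(0,25,56),(0,-25,56),(165,-25,56),(165,25,56)]; big=[(-5,30,56),(-5,-30,56),(170,-30,56),(170,30,56)]
    def f(v):
        a=poly(g,v,top,box); b=poly(g,v,big,box)&~a
        return -(gray[a].mean()-gray[b].mean())
    r=DE(f,[(625,646),(-24,-2),(13,20)],seed=1,maxiter=25,popsize=10); pose=r.x; print(name,pose.round(1),r.fun)
    def nb(x): return [(x+i,j,z) for i in(-3,3) for j in(-4.5,4.5) for z in(58,70)]
    def nb2(x): return [(x+i,j,z) for i in(-9,9) for j in(-6,6) for z in(58,73)]
    sc=[(x,gray[poly(g,pose,nb(x),box)].mean()) for x in range(20,150,1)]
    best=sorted(sc,key=lambda t:t[1])[:8]; print('needle',[(x,round(v)) for x,v in best])
    r_=im.astype(int); br=(r_[...,0]>110)&(r_[...,0]>r_[...,2]+45); ys,xs=np.where(br)
    for x in drawn+[best[0][0]]:
        q=((proj(g,W(pose,[(x,6.5,70),(x,-4.5,70)]))-[box[2],box[0]]+.5)*S).astype(int); cv2.line(im,tuple(map(int,q[0])),tuple(map(int,q[1])),(0,255,0) if x!=best[0][0] else (255,0,255),1)
    q=((proj(g,W(pose,top))-[box[2],box[0]]+.5)*S).astype(np.int32); cv2.polylines(im,[q],True,(255,0,0),1)
    return im
a=run(G0['scene'],(168,238,255,305),'scene0',[34,40,46])
b0=run(G0['side'],(180,240,262,332),'side0',[])
b=run(G4['side'],(180,235,270,332),'side4',[34,40,46])
b=b[:400]; h=max(a.shape[0],b.shape[0]); o=np.zeros((h,800,3),np.uint8); a=a[:,:304+96]; o[:a.shape[0],:a.shape[1]]=a; b=b[:,:400]; o[:b.shape[0],400:400+b.shape[1]]=b
cv2.imwrite('pics/fit.png',o[...,::-1])
E
python3 fit.py
```

```text
scene0 [635.2 -15.2  16.6] -48.29610433689517
needle [(117, 36), (119, 36), (123, 36), (125, 36), (121, 36), (118, 36), (124, 36), (122, 37)]
side0 [628.1 -21.7  16.5] -43.45651407622884
needle [(136, 98), (135, 98), (137, 99), (134, 101), (138, 101), (133, 103), (139, 104), (132, 107)]
side4 [633.3 -22.2  17.6] -42.374679928321086
needle [(41, 89), (40, 90), (42, 90), (39, 91), (43, 92), (38, 92), (44, 95), (37, 95)]
```

View pics/fit.png

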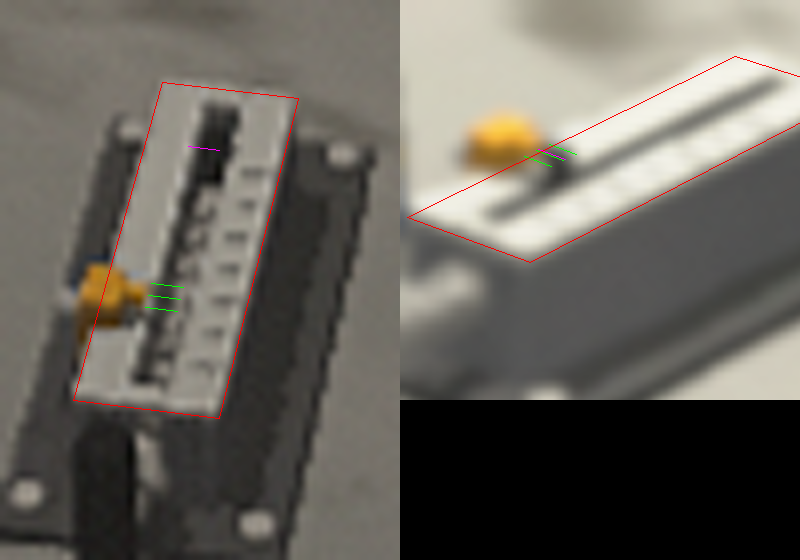

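```bash
python3 -m pendant '[{"dx":0,"dy":0,"dz":0,"spin":0},{"dx":0,"dy":0,"dz":0,"spin":0},{"dx":0,"dy":0,"dz":0,"spin":0},{"dx":0,"dy":0,"dz":0,"spin":0},{"dx":0,"dy":0,"dz":0,"spin":0},{"dx":0,"dy":0,"dz":0,"spin":0},{"dx":0,"dy":0,"dz":0,"spin":0},{"dx":0,"dy":0,"dz":0,"spin":0}]'
python3 - <<'E'
from n import *
for i in range(3):
    T,br,nd=meas(grab('side'))
    for m in(br,nd): print(m.sum(),T[m].mean(0).round(1),np.median(T[m],0).round(1))
    t=T[br]; t=t[t[:,1]<10]; print('tip',len(t),t.mean(0).round(1))
E
```

```text
time: 11.32
tool_pos: [492.3, -58.4, 62.6]
ee_rot: [-179.8, 0.5, -163.2]
wrist_force: [9.3, -1.0, -4.5]
opening: 17.8
grip_force: 78.9
49 [37.5 15.1 66.8] [37.7 15.6 67.4]
7 [39.6 -5.5 63.7] [39.9 -5.7 61.8]
tip 10 [40.   5.3 67. ]
50 [36.7 14.4 67.1] [36.  13.4 68.1]
6 [39.1 -6.  64.7] [39.1 -5.6 65.3]
tip 11 [38.3  4.4 67.6]
49 [36.9 14.6 67.2] [36.3 15.3 68.3]
7 [39.3 -5.3 65. ] [39.8 -4.8 64.3]
tip 11 [38.7  4.7 67.6]
```

The hold is steady, and in the same camera the needle (39.4) is level with the pointer tip (39.0). Handing in.

```bash
python3 -c "from cell import manip; print(manip.close_job())"
```

```text
the job is handed in; nothing more can be done
None
```

The job is handed in (no verdict came back): the carton stands upright about 145 mm left of the rod's line, and the gripper is holding the rod steady at about 88 mm of pull, with the needle measured level with the pointer to within about 3 mm.

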